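# Sort seed potatoes by kind

## Task

Sort the seed potatoes on the cutting board: put the two large whole ones in the black crate, the two cut halves in the flat wooden tray with their cut faces up, and the one small whole potato in the round tub. Set each down gently rather than dropping it, and leave them lying on the bottom of their containers side by side, not one on top of another.

Things in the scene. Friction and masses are not known exactly. Their poses are not given: they have to be found in the camera images.
- whole_a_c (a point): First of two: a large whole potato, brown, unpeeled: an oval 84 mm long, 56 mm wide, 50 mm high with a slightly flat underside. The point is its centre, 25 mm above its underside; its own x runs along the 84 mm length, y across the 56 mm width, z up. About 160 g, loose on the cutting board (board 10 mm thick).
- whole_b_c (a point): Second of two alike: a large whole potato, brown, unpeeled: an oval 84 mm long, 56 mm wide, 50 mm high with a slightly flat underside. The point is its centre, 25 mm above its underside; its own x runs along the 84 mm length, y across the 56 mm width, z up. About 160 g, loose on the cutting board (board 10 mm thick).
- half_a_c (a point): First of two: one cut half of a potato lying cut face up: pale flat oval top 72 x 52 mm, brown skin below, 30 mm high, flat spot underneath. The point is its centre, 15 mm above its underside; its own x runs along the 72 mm length, y across the 52 mm width, z up out of the cut face. About 80 g, loose on the cutting board (board 10 mm thick).
- half_b_c (a point): Second of two alike: one cut half of a potato lying cut face up: pale flat oval top 72 x 52 mm, brown skin below, 30 mm high, flat spot underneath. The point is its centre, 15 mm above its underside; its own x runs along the 72 mm length, y across the 52 mm width, z up out of the cut face. About 80 g, loose on the cutting board (board 10 mm thick).
- small_c (a point): the one small whole potato, brown, unpeeled: an oval 46 mm long, 38 mm wide, 34 mm high with a slightly flat underside. The point is its centre, 17 mm above its underside; its own x runs along the length, y across the width, z up. About 40 g, loose on the cutting board (board 10 mm thick).
- crate: the small black plastic crate (the deepest-walled rectangular box; thin slots between its wall slats), open above: 150 x 240 mm outside, 55 mm high, walls and floor 5 mm thick, for the large whole potatoes. Origin at the centre of its underside, which is on the table; x across the 150 mm side, y along the 240 mm side, z up. Does not move when touched.
- tray: the flat wooden tray with low solid walls, open above: 150 x 240 mm outside, 30 mm high, walls and floor 6 mm thick, for the cut halves. Origin at the centre of its underside, which is on the table; x across the 150 mm side, y along the 240 mm side, z up. Does not move when touched.
- tub: the round shallow green tub, open above: 148 mm across at the foot, 166 mm at the rim, 50 mm high, wall 4 mm, floor 5 mm thick, for the small potato. Origin at the centre of its underside, on the table, z up. Does not move when touched.
Things that resemble listed ones, but are neither listed nor needed, are in the scene too. What is shaped like the part that bears half_b_c but green is not meant. Leave any white look-alike of the part that bears whole_b_c alone.

How it is judged:
By the outcome, as a careful person would: the job done as asked, in the order asked, and still so for the second after the job is handed in, with the robot touching nothing.
It also fails if it takes over 120 s, if anything falls off the work surface, if the arm or the gripper's body presses on something with over 40 N, if the wrist force passes 120 N, or if a joint passes its speed limit or range.

## Robot

A 6-joint arm with a two-finger parallel gripper is mounted at the origin on the work surface. World frame = base frame: x ahead of the robot, y to its left, z up, the work surface at z = 0. Lengths are in m, angles in rad, forces in N, time in s.
With the tool pointing down it reaches from about 0.375 to 0.9 m from the base axis. Payload 3.1 kg.
Tool frame: the origin (TCP) lies midway between the tips of the shut fingers; the grasp point (between the pads) lies 19 mm behind it; z points along the fingers, y is the line along which they close (so a half turn about z gives the same grasp; the last joint's range is limited). The gripper opens to 87 mm and grips with 3 to 60 N. Pads are 19 mm wide; open, the fingers measure 117 mm over their backs; the gripper's body (75 mm by 190 mm) begins 51 mm behind the grasp point.
Start: joints at [-1.371, 0.527, 1.433, -0, 1.181, -0.178], TCP at [0.231, -0.581, 0.223] pointing down, gripper open.
Joint ranges: [-3.08, 3.08], [-0.75, 2.2], [0.22, 2.44], [-1.43, 4.57], [0, 2.65], [-2.85, 2.85]. Speed limits (rad/s): [2.79, 2.79, 3.14, 3.14, 3.14, 3.14].

## Interface

Orientations are given as a unit quaternion [x, y, z, w].
In Python, from plant import ctrl gives the robot as it stands.
- The arm moves only by the shell command python3 -m inch 'ROWS' [OPENING]. ROWS is JSON, one flat list of numbers, 6 for each row, row after row: the shift along the tool's x, y, z as a fraction of full scale, then the turn, a rotation vector about the tool's x, y, z as a fraction of full scale. In form: [x, y, z, ax, ay, az, x, y, z, ax, ay, az, ...]. A call has 1 to 8 rows; each row is the pose to reach, as a shift and turn from the pose commanded when the call began, along the tool's axes at that moment; what a row does not reach only later rows make up. Full scale, the value 1, is 0.2 m for a shift and 30 degrees for a turn. A row lasts 1/8 s, in which the tool goes at most 62.5 mm and 10.7 degrees, less where a joint would pass 70% of its speed; a pose out of reach is approached as far as the arm can. A call with a number of a shift or a turn outside -1 to 1 is refused whole. A call with a gripper value outside its range is refused whole. OPENING is the closure in counts, from 0 (fully open) to 255 (shut), set as the call begins (- or left out, the last holds). The fingers move at their own pace and stop on an object; the grip force is fixed at half the most. Time passes only in rows, so rows that repeat a pose let the fingers close. It gives the time, the measured TCP pose, the force, the opening and the grip force at its end, in the units of the state.
- ctrl.get_state(): the state, without advancing time (a new reading comes with each control period).
- ctrl.read_camera(name): name is "side" or "top"; returns a dict with "pixels" (400x640x3 uint8, red, green, blue), "fov_y" (degrees; the focal length in pixels is half the picture's height over the tangent of half this angle, whatever the lens; pixels are square), "cx", "cy" (the principal point, pixels), "world_from_camera" (4x4, takes a point from camera to world coordinates). Camera axes: x right, y up, looking along -z (the intrinsics and any distortion apply to the point x, -y, -z); pixel columns grow to the right and rows downward; lengths in m; the calibration is good to about 2 mm. A picture is of the moment at which its call begins. There is no depth.
- ctrl.hand_in(): hands the job in; it is judged then, once.
The state is a dict: "clock": time; "joints": joint angles; "joint_vel": joint speeds; "effort": joint torques, N m; "position": TCP position; "ee_rot": TCP orientation; "ft_force": force on the tool from outside, world axes, zero at the start; "ft_torque": the same for the moment, N m; "opening": finger opening in m; "gripper_force": force on a finger pad.
Only numpy, scipy, OpenCV 4.12 (cv2) and the standard library are available. Lean on these libraries where they do the work, as an engineer would, in place of code of your own. Each camera call takes 0.05 s, during which the arm holds its last target. There are 200 camera calls.

## Working session

There is one attempt and no reset: what is moved stays moved. The work goes in short steps, Python scripts to look and compute and a shell command to move; the robot and the scene stay as the last step left them, time stands still between calls to the robot, and variables do not carry over. Pictures are saved under pics/ and viewed, at most 14 in all, crops included, and the job is handed in when it is done.

```bash
ls; mkdir -p pics
python3 - <<'E'
from plant import ctrl
import cv2,numpy as np
s=ctrl.get_state();print({k:np.round(v,3).tolist() for k,v in s.items()})
for n in("top","side"):
    c=ctrl.read_camera(n);cv2.imwrite(f"pics/{n}0.png",c["pixels"][:,:,::-1]);np.save(f"{n}0.npy",c,allow_pickle=True)
    print(n,[k for k in c],c["fov_y"],c["cx"],c["cy"],np.round(c["world_from_camera"],4).tolist(),{k:c[k] for k in c if k not in("pixels","fov_y","cx","cy","world_from_camera")})
E
```

```text
pics
{'clock': 0.0, 'joints': [-1.371, 0.528, 1.434, -0.0, 1.181, -0.179], 'joint_vel': [-0.001, -0.001, 0.001, 0.0, 0.002, -0.001], 'effort': [0.0, -44.004, -17.659, 0.063, 0.058, -0.0], 'position': [0.231, -0.58, 0.222], 'ee_rot': [0.982, 0.188, -0.0, -0.001], 'ft_force': [0.241, 0.091, -0.731], 'ft_torque': [0.028, 0.001, -0.007], 'gripper_force': 0.0, 'opening': 0.087}
top ['pixels', 'fov_y', 'cx', 'cy', 'world_from_camera'] 44.644624371282674 313.3127014307127 196.68125929819294 [[0.0159, 0.9838, -0.1784, 0.3124], [-0.9998, 0.0183, 0.0122, 0.0187], [0.0153, 0.1781, 0.9839, 1.1677], [0.0, 0.0, 0.0, 1.0]] {}
side ['pixels', 'fov_y', 'cx', 'cy', 'world_from_camera'] 46.09625273579935 323.7984279490968 207.7576262774875 [[-0.9814, 0.1487, -0.1215, 0.3497], [-0.1912, -0.6969, 0.6913, 0.8021], [0.0181, 0.7016, 0.7123, 0.8738], [0.0, 0.0, 0.0, 1.0]] {}
```

View pics/top0.png

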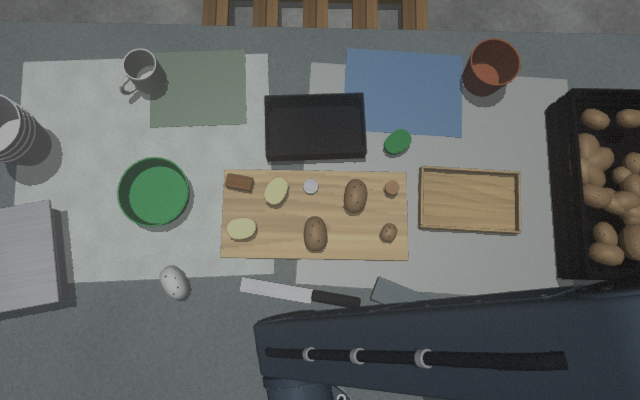

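View pics/side0.png

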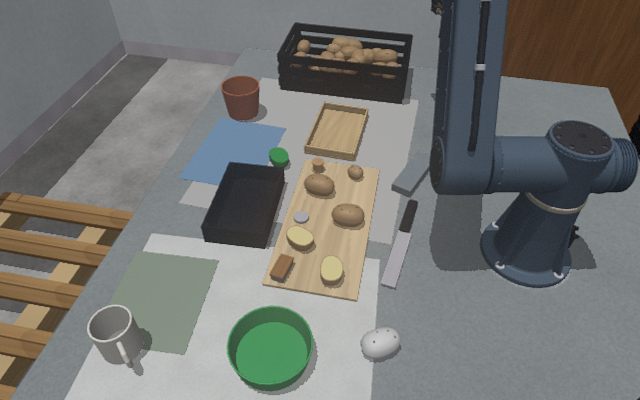

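The top view shows these candidates:
- **Large wholes:** (355,196) and (315,233). The white look-alike is at (174,283), and the bin potatoes sit on the right.
- **Halves:** (276,191) and (241,229). The green decoy is at (397,142).
- **Small potato:** (388,232). A cork-like piece sits at (391,188) and a brown block at (239,183).
- **Containers:** crate (315,127), tray (470,200), tub (154,192).

Next I'll check these in a close crop.

```bash
cat > h.py <<'E'
import numpy as np,cv2
from scipy.spatial.transform import Rotation as R
def ld(n): return np.load(n+".npy",allow_pickle=True).item()
def ray(c,p):
    f=200/np.tan(np.radians(c["fov_y"]/2));T=np.array(c["world_from_camera"])
    d=T[:3,:3]@np.array([(p[0]-c["cx"])/f,-(p[1]-c["cy"])/f,-1]);return T[:3,3],d/np.linalg.norm(d)
def plane(c,p,z):
    o,d=ray(c,p);return o+d*(z-o[2])/d[2]
def tri(c1,p1,c2,p2):
    o1,d1=ray(c1,p1);o2,d2=ray(c2,p2)
    A=np.stack([d1,-d2],1);t=np.linalg.lstsq(A,o2-o1,rcond=None)[0]
    a,b=o1+d1*t[0],o2+d2*t[1];return (a+b)/2,np.linalg.norm(a-b)
def proj(c,X):
    f=200/np.tan(np.radians(c["fov_y"]/2));T=np.array(c["world_from_camera"])
    q=T[:3,:3].T@(np.array(X)-T[:3,3]);return np.array([c["cx"]+f*q[0]/-q[2],c["cy"]-f*q[1]/-q[2]])
E
python3 - <<'E'
from h import *
t=ld("top0");s=ld("side0")
a=t["pixels"][160:270,215:415,::-1];b=s["pixels"][140:300,250:400,::-1]
cv2.imwrite("pics/crop.png",np.hstack([cv2.resize(a,(500,275),interpolation=2),cv2.resize(b,(258,275),interpolation=2)]))
for n,c,ps in(("t",t,[(355,196),(315,233),(276,191),(241,229),(388,232),(391,188),(330,180),(300,210)]),("s",s,[(319,184),(348,215),(300,237),(331,270),(355,172),(318,165),(320,250),(340,190)])):
    h=cv2.cvtColor(c["pixels"],cv2.COLOR_RGB2HSV)
    print(n,[h[p[1],p[0]].tolist() for p in ps])
E
```

```text
t [[16, 74, 145], [18, 76, 144], [31, 55, 171], [30, 51, 174], [17, 75, 153], [16, 92, 138], [19, 74, 165], [19, 73, 165]]
s [[16, 84, 158], [16, 83, 157], [24, 75, 201], [24, 73, 202], [17, 86, 157], [16, 99, 131], [18, 69, 192], [18, 70, 187]]
```

View pics/crop.png

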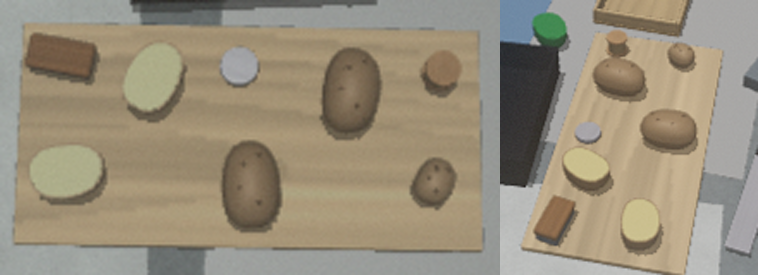

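The crop confirms the choice: the eyed potatoes and the two pale halves are the parts. The plain cylinder at (391,188) is a cork, so the small potato is (388,232). Now I'll measure.

Run:
```python
from h import *
C={"t":ld("top0"),"s":ld("side0")}
P={"wa":{"t":(355,196),"s":(319,184)},"wb":{"t":(315,233),"s":(348,215)},"ha":{"t":(276,191),"s":(300,237)},"hb":{"t":(241,229),"s":(331,270)},"sm":{"t":(388,232),"s":(355,172)},
"tub":{"t":(160,200),"s":(270,350)},"crate":{"t":(315,127),"s":(245,205)}}
def mask(n,v):
    h=cv2.cvtColor(cv2.GaussianBlur(C[v]["pixels"],(3,3),0),cv2.COLOR_RGB2HSV);H,S,V=[h[...,i].astype(int) for i in range(3)]
    if n[0]=="h": m=(H>=(25 if v=="t" else 21))&(H<40)&(V>120)
    elif n=="tub": m=(H>45)&(H<85)&(S>110)
    elif n=="crate": m=V<50
    else: m=(V<(157 if v=="t" else 172))&(H<25)&(S>50)
    m=m.astype(np.uint8)
    m=cv2.morphologyEx(m,cv2.MORPH_OPEN,np.ones((3,3)))
    cs,_=cv2.findContours(m,cv2.RETR_EXTERNAL,cv2.CHAIN_APPROX_NONE)
    p=P[n][v];return max(cs,key=lambda c:cv2.pointPolygonTest(c,p,True))
vis={v:C[v]["pixels"][:,:,::-1].copy() for v in C}
for n in P:
    K={v:mask(n,v) for v in C};
    for v in K: cv2.drawContours(vis[v],[K[v]],-1,(0,0,255),1)
    if n=="crate":
        for v in K: print(n,v,cv2.boxPoints(cv2.minAreaRect(K[v])).round(1).tolist());
        continue
    E={v:cv2.fitEllipse(cv2.convexHull(K[v])) for v in K}
    X,e=tri(C["t"],E["t"][0],C["s"],E["s"][0])
    z=X[2]
    q=np.array([plane(C["t"],p,z)[:2] for p in cv2.convexHull(K["t"])[:,0].astype(float)])
    r=cv2.fitEllipse((q*1000).astype(np.float32)); 
    w=np.radians(r[2]+90)  # long axis dir in (x,y)
    print(n,"X",X.round(4),"gap",round(e,4),"axes mm",np.round(r[1],1),"long yaw",round(np.degrees(w)%180,1),{v:np.round(E[v][0],1).tolist() for v in E})
for v in vis: cv2.imwrite(f"pics/m{v}.png",vis[v])
cv2.imwrite("pics/mask.png",np.hstack([cv2.resize(vis["t"][50:300,90:540],None,fx=1,fy=1)[:, :450],vis["s"][90:340,180:400]]))
```

```text
wa X [0.4746 0.0639 0.1941] gap 0.0328 axes mm [120.  369.6] long yaw 103.9 {'t': [285.2, 211.2], 's': [319.3, 180.0]}
wb X [0.419  0.0703 0.1024] gap 0.0054 axes mm [106.3 219.4] long yaw 93.5 {'t': [283.1, 236.2], 's': [348.2, 216.8]}
ha X [0.5307 0.0938 0.0405] gap 0.0004 axes mm [46.2 66.6] long yaw 153.5 {'t': [275.6, 190.2], 's': [299.4, 235.0]}
hb X [0.4406 0.1723 0.0398] gap 0.0006 axes mm [47.3 66.4] long yaw 98.5 {'t': [240.6, 227.8], 's': [331.0, 267.7]}
sm X [ 0.4362 -0.1732  0.0232] gap 0.0007 axes mm [43.1 56.1] long yaw 149.3 {'t': [388.0, 232.8], 's': [355.3, 172.9]}
tub X [ 0.5195  0.3679 -0.019 ] gap 0.0171 axes mm [23.1 30.5] long yaw 34.1 {'t': [165.7, 200.7], 's': [270.7, 353.5]}
crate t [[266.0, 95.0], [364.0, 95.0], [364.0, 148.0], [266.0, 148.0]]
crate s [[203.8000030517578, 223.10000610351562], [227.10000610351562, 169.8000030517578], [237.6999969482422, 174.5], [214.39999389648438, 227.8000030517578]]
```

View pics/mask.png

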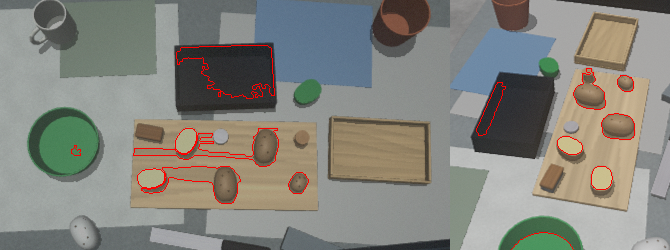

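The halves measured well: z is 40 mm at the cut faces, as it should be. The dark masks leak into the wood grain and the container masks are too tight, so I'll tighten both.

Run:
```python
from h import *
C={"t":ld("top0"),"s":ld("side0")}
P={"wa":{"t":(355,196),"s":(319,187)},"wb":{"t":(315,233),"s":(348,215)},"sm":{"t":(388,232),"s":(355,172)},
"tub":{"t":(160,200),"s":(270,350)},"crate":{"t":(315,127),"s":(245,205)}}
vis={v:C[v]["pixels"][:,:,::-1].copy() for v in C}
for n in P:
    K={}
    for v in C:
        h=cv2.cvtColor(C[v]["pixels"],cv2.COLOR_RGB2HSV);H,S,V=[h[...,i].astype(int) for i in range(3)]
        x,y=P[n][v]
        if n=="tub": m=(H>50)&(H<85)&(S>80); r=60
        elif n=="crate": m=(V<75)&(S<110); r=80
        else: m=(V<(150 if v=="t" else 168))&(H<25)&(S>50); r=28 if n!="sm" else 14
        w=np.zeros_like(m);w[max(0,y-r):y+r,x-r:x+r]=1
        m=cv2.morphologyEx((m&w).astype(np.uint8),cv2.MORPH_OPEN,cv2.getStructuringElement(2,(5,5)))
        cs,_=cv2.findContours(m,cv2.RETR_EXTERNAL,cv2.CHAIN_APPROX_NONE)
        K[v]=max(cs,key=lambda c:cv2.contourArea(c)); cv2.drawContours(vis[v],[K[v]],-1,(0,0,255),1)
    if n=="crate":
        for v in K: print(n,v,cv2.approxPolyDP(cv2.convexHull(K[v]),3,True)[:,0].tolist());
        continue
    E={v:cv2.fitEllipse(cv2.convexHull(K[v])) for v in K}
    X,e=tri(C["t"],E["t"][0],C["s"],E["s"][0])
    q=np.array([plane(C["t"],p,X[2])[:2] for p in cv2.convexHull(K["t"])[:,0].astype(float)])
    r=cv2.fitEllipse((q*1000).astype(np.float32))
    print(n,"X",X.round(4),"gap",round(e,4),"axes mm",np.round(r[1],1),"long yaw",round((r[2]+90)%180,1),{v:np.round(E[v][0],1).tolist() for v in E},cv2.boundingRect(K["t"]))
a=cv2.resize(vis["t"][80:260,220:420],None,fx=2.4,fy=2.4)
b=cv2.resize(C["t"]["pixels"][155:245,410:530,::-1],None,fx=2.6,fy=2.6);b2=cv2.resize(C["s"]["pixels"][95:165,300:375,::-1],None,fx=2.8,fy=2.8)
o=np.zeros((432,800,3),np.uint8);o[:,:480]=a;o[:234,480:792]=b;o[234:430,480:690]=b2
cv2.imwrite("pics/mask2.png",o)
```

```text
wa X [ 0.5194 -0.0918  0.0446] gap 0.0051 axes mm [58.9 91.5] long yaw 170.5 {'t': [354.5, 197.1], 's': [318.8, 182.1]} (343, 179, 25, 37)
wb X [ 0.429  -0.0008  0.0287] gap 0.0004 axes mm [60.2 91.5] long yaw 6.9 {'t': [315.0, 234.4], 's': [348.2, 216.5]} (303, 216, 25, 37)
sm X [ 0.4362 -0.1734  0.0224] gap 0.0004 axes mm [40.2 50.5] long yaw 150.3 {'t': [388.0, 232.8], 's': [355.2, 173.1]} (379, 223, 19, 21)
tub X [0.5202 0.3734 0.0249] gap 0.0057 axes mm [139.3 142.9] long yaw 145.7 {'t': [158.1, 194.8], 's': [271.1, 345.9]} (129, 166, 60, 60)
crate t [[362, 94], [364, 157], [300, 163], [267, 159], [265, 97]]
crate s [[231, 163], [283, 168], [283, 185], [263, 247], [204, 238], [202, 224]]
```

View pics/mask2.png

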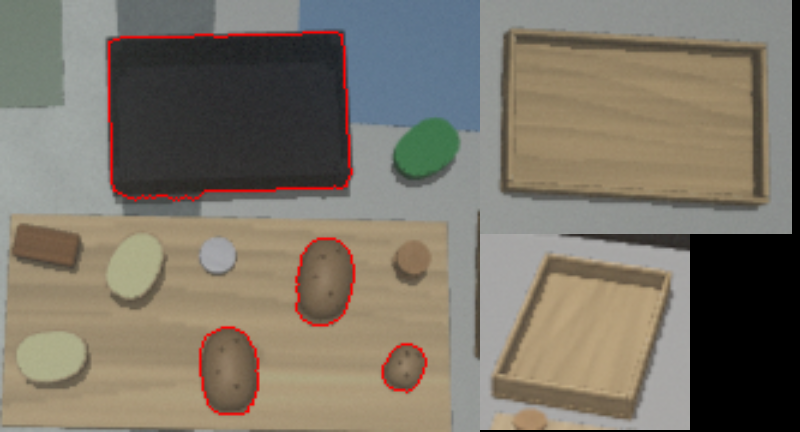

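The potato masks are now tight, though the shadow makes each about 5 mm too large. In the side view the cork contaminates wa's mask, so I'll use the top ray for it. The crate and tray corners are legible, so next come the container poses.

Run:
```python
from h import *
t,s=ld("top0"),ld("side0")
# top order: far-left(+x+y), far-right, near-right, near-left ; side correspondences
T=[(421.5,166.5),(520.4,172.3),(520.4,232.7),(418.8,228.1)]
S=[(305.4,146.4),(323.9,102.5),(368.2,108.6),(355,152.5)]
for a,b in zip(T,S): X,e=tri(t,a,s,b);print("tray",X.round(3),round(e,4))
print("tray z.03 centre",np.mean([plane(t,a,.03) for a in T],0).round(4),[plane(t,a,.03)[:2].round(3).tolist() for a in T])
for z in(.055,):
  q=[plane(t,a,z)[:2] for a in [(265.5,96.5),(363,93.5),(366,156.5),(267,159)]];print("crate",np.round(q,3).tolist(),np.mean(q,0).round(3))
for a,b in [((265.5,96.5),(205,238)),((265.5,96.5),(206,226)),((363,93.5),(230,163)),((366,156.5),(285,168))]:
  X,e=tri(t,a,s,b);print("crate tri",X.round(3),round(e,4))
h=cv2.cvtColor(t["pixels"],cv2.COLOR_RGB2HSV).astype(int);m=((h[...,0]>50)&(h[...,0]<85)&(h[...,1]>60)).astype(np.uint8);m[:, :90]=0;m[:,220:]=0
cs,_=cv2.findContours(cv2.morphologyEx(m,cv2.MORPH_CLOSE,np.ones((5,5))),0,2);c=max(cs,key=cv2.contourArea)
(x,y),r=cv2.minEnclosingCircle(c);print("tub",x,y,r,plane(t,(x,y),.05).round(3),[plane(t,(x+d,y),.05).round(3).tolist() for d in(-r,r)])
(xs,ys)=(271,342);print(tri(t,(x,y),s,(xs,ys)))
for n,p,z in(("wa",(354.7,196.3),.035),("wb",(315,233.7),.035),("wa_s",None,0)):
  if p: print(n,plane(t,p,z).round(4))
print("wb side z.035",plane(s,(348.2,215.5),.035).round(4),"wa side",plane(s,(319.5,184.3),.035).round(4))
# start tool axes
from plant import ctrl
print(R.from_quat(ctrl.get_state()["ee_rot"]).as_matrix().round(4).tolist())
```

```text
tray [ 0.596 -0.256  0.026] 0.0038
tray [ 0.588 -0.497  0.023] 0.0027
tray [ 0.441 -0.486  0.028] 0.0015
tray [ 0.448 -0.243  0.038] 0.0008
tray z.03 centre [ 0.5186 -0.3696  0.03  ] [[0.597, -0.255], [0.588, -0.494], [0.441, -0.485], [0.448, -0.245]]
crate [[0.757, 0.124], [0.77, -0.111], [0.613, -0.118], [0.602, 0.115]] [0.685 0.003]
crate tri [0.764 0.127 0.016] 0.0162
crate tri [0.752 0.123 0.056] 0.0086
crate tri [ 0.771 -0.112  0.049] 0.0013
crate tri [ 0.616 -0.118  0.053] 0.0059
tub 152.66770935058594 191.91615295410156 36.12074279785156 [0.519 0.378 0.05 ] [[0.518, 0.462, 0.05], [0.521, 0.295, 0.05]]
(array([0.51967574, 0.37834446, 0.05036388]), np.float64(0.0008898778007978173))
wa [ 0.5205 -0.0932  0.035 ]
wb [ 0.4301 -0.0006  0.035 ]
wb side z.035 [0.4288 0.0019 0.035 ] wa side [ 0.5205 -0.0946  0.035 ]
[[0.9291, 0.3698, -0.0004], [0.3698, -0.9291, 0.0019], [0.0003, -0.0019, -1.0]]
```

Poses from the checks:

| Thing | x, y (m) | Yaw or height |
|---|---|---|
| wa | (.5205, -.094) | yaw -9.5° |
| wb | (.4295, 0) | yaw 7° |
| ha | (.531, .094) | yaw -26.5°, face at z .040 |
| hb | (.4405, .172) | yaw 98.5°, face at z .040 |
| sm | (.436, -.173) | yaw 150° |
| Crate | (.686, .003) | yaw about 3°, rim at z about .053 |
| Tray | (.5185, -.370) | yaw -2°, rim at z about .028 |
| Tub | (.5195, .378) | rim at z .050 |

Sizes, heights and reach all agree with the text. Moving now.

```bash
cat > d.py <<'E'
import sys
from h import *
from plant import ctrl
s=ctrl.get_state();M=R.from_quat(s["ee_rot"]).as_matrix();p=np.array(s["position"])
yaw=np.degrees(np.arctan2(M[1,0],M[0,0]))
print("at",p.round(4),"yaw",round(yaw,1),"open",round(s["opening"],4),"gf",round(s["gripper_force"],1),"F",np.round(s["ft_force"],1),"t",round(s["clock"],1),"j6",round(s["joints"][5],2))
a=list(map(float,sys.argv[1:]))
for i in range(0,len(a),4):
    y=np.radians(a[i+3]);W=np.array([[np.cos(y),np.sin(y),0],[np.sin(y),-np.cos(y),0],[0,0,-1]])
    print("shift",np.round(M.T@(np.array(a[i:i+3])-p)/.2,3),"turn",np.round((R.from_matrix(M.T@W)).as_rotvec(degrees=True)/30,3))
E
python3 d.py .5205 -.094 .14 -9.5
```

```text
at [ 0.231  -0.58    0.2217] yaw 21.7 open 0.087 gf 0.0 F [-0.1  0.5  0.3] t 0.1 j6 -0.18
shift [ 2.243 -1.722  0.412] turn [-0.004  0.     1.04 ]
```

```bash
python3 -m inch '[0.25,-0.19,0.05,0,0,0,0.5,-0.38,0.09,0,0,0,0.75,-0.57,0.14,0,0,0,0.75,-0.57,0.14,0,0,0]' 50
python3 -m inch '[0.25,-0.19,0.05,0,0,0,0.5,-0.38,0.09,0,0,0,0.75,-0.57,0.14,0,0,0,0.75,-0.57,0.14,0,0,0]'
python3 -m inch '[0.25,-0.19,0.05,0,0,0.3,0.5,-0.38,0.09,0,0,0.6,0.75,-0.58,0.14,0,0,0.9,0.75,-0.58,0.14,0,0,1,0.75,-0.58,0.14,0,0,1]'
python3 d.py .5205 -.094 .1 -9.5 .5205 -.094 .016 -9.5
```

```text
clock: 0.6
position: [0.3291, -0.4139, 0.1934]
ee_rot: [0.982, 0.191, -0.001, -0.003]
ft_force: [-0.4, -0.9, 0.7]
opening: 0.0702
gripper_force: 0.0
clock: 1.1
position: [0.4263, -0.2549, 0.1659]
ee_rot: [0.982, 0.191, -0.001, -0.001]
ft_force: [0.1, -1.2, 0.6]
opening: 0.07
gripper_force: 0.0
clock: 1.72
position: [0.5229, -0.0956, 0.1384]
ee_rot: [0.997, -0.072, 0.0, 0.0]
ft_force: [0.3, -0.6, 0.2]
opening: 0.07
gripper_force: 0.0
at [ 0.5229 -0.0956  0.1384] yaw -8.2 open 0.07 gf 0.0 F [ 0.3 -0.6  0.2] t 1.7 j6 1.32
shift [-0.013 -0.006  0.192] turn [ 0.002 -0.002  0.043]
shift [-0.014 -0.006  0.612] turn [ 0.002 -0.002  0.043]
```

```bash
python3 -m inch '[-0.013,-0.006,0.2,0,0,0.04,-0.013,-0.006,0.35,0,0,0.04,-0.013,-0.006,0.45,0,0,0.04,-0.013,-0.006,0.53,0,0,0.04,-0.013,-0.006,0.61,0,0,0.04,-0.013,-0.006,0.61,0,0,0.04]'
python3 d.py
python3 -m inch '[0,0,0,0,0,0,0,0,0,0,0,0,0,0,0,0,0,0,0,0,0,0,0,0,0,0,0,0,0,0,0,0,0,0,0,0]' 255
python3 -m inch '[0,0,-0.15,0,0,0,0,0,-0.35,0,0,0,0,0,-0.6,0,0,0,0,0,-0.6,0,0,0]'
python3 d.py .685 -.052 .138 3
```

```text
clock: 2.48
position: [0.519, -0.0934, 0.0156]
ee_rot: [0.997, -0.083, -0.001, -0.0]
ft_force: [0.4, -0.0, -0.4]
opening: 0.07
gripper_force: 0.0
at [ 0.519  -0.0934  0.0156] yaw -9.5 open 0.07 gf 0.0 F [ 0.4 -0.  -0.4] t 2.5 j6 1.35
clock: 3.22
position: [0.5203, -0.0933, 0.0172]
ee_rot: [0.997, -0.083, 0.001, 0.0]
ft_force: [-0.3, -0.3, 6.4]
opening: 0.0521
gripper_force: 29.9
clock: 3.72
position: [0.5218, -0.0937, 0.1395]
ee_rot: [0.997, -0.083, 0.004, 0.001]
ft_force: [0.5, -0.4, -2.0]
opening: 0.0519
gripper_force: 29.9
at [ 0.5218 -0.0937  0.1395] yaw -9.5 open 0.0519 gf 29.9 F [ 0.5 -0.4 -2. ] t 3.7 j6 1.35
shift [ 0.77  -0.34   0.013] turn [ 0.004 -0.014 -0.416]
```

```bash
python3 -m inch '[0.25,-0.11,0,0,0,-0.1,0.5,-0.22,0,0,0,-0.25,0.77,-0.34,0,0,0,-0.4,0.77,-0.34,0,0,0,-0.42,0.77,-0.34,0,0,0,-0.42]'
python3 d.py .687 -.053 .025 3 .687 -.053 .0125 3
```

```text
clock: 4.35
position: [0.6803, -0.0507, 0.1337]
ee_rot: [1.0, 0.027, -0.003, -0.001]
ft_force: [-0.5, 0.2, -1.8]
opening: 0.0518
gripper_force: 29.9
at [ 0.6803 -0.0507  0.1337] yaw 3.1 open 0.0518 gf 29.9 F [-0.5  0.2 -1.8] t 4.3 j6 1.28
shift [0.036 0.014 0.543] turn [-0.003  0.012  0.004]
shift [0.037 0.014 0.606] turn [-0.003  0.012  0.004]
```

```bash
python3 -m inch '[0.036,0.014,0.2,0,0,0,0.036,0.014,0.4,0,0,0,0.036,0.014,0.5,0,0,0,0.036,0.014,0.54,0,0,0,0.036,0.014,0.56,0,0,0,0.036,0.014,0.58,0,0,0,0.036,0.014,0.595,0,0,0,0.036,0.014,0.6,0,0,0]'
python3 d.py
```

```text
clock: 5.35
position: [0.6903, -0.0538, 0.0169]
ee_rot: [1.0, 0.027, 0.0, 0.0]
ft_force: [-0.4, -0.5, -2.1]
opening: 0.0517
gripper_force: 29.9
at [ 0.6903 -0.0538  0.0169] yaw 3.1 open 0.0517 gf 29.9 F [-0.4 -0.5 -2.1] t 5.3 j6 1.28
```

```bash
python3 -m inch '[0,0,0.007,0,0,0,0,0,0.014,0,0,0,0,0,0.02,0,0,0,0,0,0.02,0,0,0]'
python3 -m inch '[0,0,0.005,0,0,0,0,0,0.01,0,0,0,0,0,0.01,0,0,0]'
```

```text
clock: 5.85
position: [0.6901, -0.0538, 0.0125]
ee_rot: [1.0, 0.027, -0.0, -0.0]
ft_force: [-0.1, 0.5, -2.4]
opening: 0.0517
gripper_force: 29.9
clock: 6.22
position: [0.6902, -0.0539, 0.0123]
ee_rot: [1.0, 0.027, 0.0, 0.0]
ft_force: [-2.7, -0.1, 6.1]
opening: 0.0517
gripper_force: 30.0
```

Contact at about 6 N. Release and retract, then go to wb.

```bash
python3 -m inch '[0,0,-0.004,0,0,0,0,0,-0.004,0,0,0,0,0,-0.004,0,0,0,0,0,-0.004,0,0,0]' 60
python3 -m inch '[0,0,-0.1,0,0,0,0,0,-0.3,0,0,0,0,0,-0.6,0,0,0,0,0,-0.6,0,0,0]'
python3 d.py .4295 .0005 .13 7
```

```text
clock: 6.72
position: [0.6901, -0.0538, 0.0111]
ee_rot: [1.0, 0.027, -0.0, -0.0]
ft_force: [-0.9, 0.0, -0.5]
opening: 0.066
gripper_force: 0.0
clock: 7.22
position: [0.6949, -0.0548, 0.1394]
ee_rot: [1.0, 0.027, 0.007, 0.002]
ft_force: [-0.4, 0.4, -0.6]
opening: 0.0666
gripper_force: 0.0
at [ 0.6949 -0.0548  0.1394] yaw 3.1 open 0.0666 gf 0.0 F [-0.4  0.4 -0.6] t 7.2 j6 1.28
shift [-1.311 -0.348  0.027] turn [ 0.009 -0.027 -0.13 ]
```

```bash
python3 -m inch '[-0.3,-0.1,0,0,0,-0.05,-0.6,-0.2,0,0,0,-0.1,-0.9,-0.3,0,0,0,-0.13,-0.95,-0.35,0,0,0,-0.13,-0.95,-0.35,0,0,0,-0.13]' 50
python3 -m inch '[-0.2,0,0,0,0,0,-0.34,0,0,0,0,0,-0.34,0,0,0,0,0]'
python3 d.py .4295 .0005 .0165 7
```

```text
clock: 7.85
position: [0.4966, 0.0062, 0.132]
ee_rot: [0.998, 0.061, 0.001, 0.0]
ft_force: [1.0, 0.5, -0.5]
opening: 0.0702
gripper_force: 0.0
clock: 8.22
position: [0.4297, -0.0032, 0.1315]
ee_rot: [0.998, 0.06, 0.0, 0.0]
ft_force: [-0.1, -0.0, 0.4]
opening: 0.0698
gripper_force: 0.0
at [ 0.4297 -0.0032  0.1315] yaw 6.9 open 0.0698 gf 0.0 F [-0.1 -0.   0.4] t 8.2 j6 1.18
shift [ 0.001 -0.019  0.575] turn [ 0.001 -0.001 -0.002]
```

Run:
```python
from h import *
from plant import ctrl
a=ctrl.read_camera("top")["pixels"][60:280,200:520,::-1];b=ctrl.read_camera("side")["pixels"][130:320,180:420,::-1]
o=np.zeros((300,796,3),np.uint8);o[:286,:416]=cv2.resize(a,(416,286));o[:300,417:]=cv2.resize(b,(379,300));cv2.imwrite("pics/c1.png",o)
```

```text
(no output)
```

View pics/c1.png

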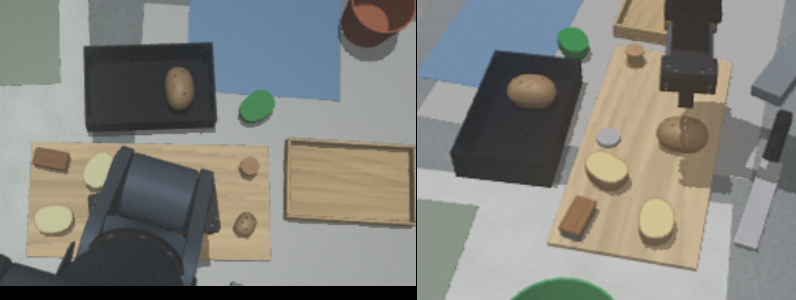

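wa lies on the crate floor at about (180,88) in the left half of the picture, and the gripper is above wb at about (682,133) in the right half. Descend and grasp.

```bash
python3 -m inch '[0,-0.019,0.2,0,0,0,0,-0.019,0.35,0,0,0,0,-0.019,0.45,0,0,0,0,-0.019,0.52,0,0,0,0,-0.019,0.575,0,0,0,0,-0.019,0.575,0,0,0]'
python3 -m inch '[0,0,0,0,0,0,0,0,0,0,0,0,0,0,0,0,0,0,0,0,0,0,0,0,0,0,0,0,0,0,0,0,0,0,0,0]' 255
python3 -m inch '[0,0,-0.15,0,0,0,0,0,-0.35,0,0,0,0,0,-0.6,0,0,0,0,0,-0.6,0,0,0]'
python3 d.py .684 .058 .138 3
```

```text
clock: 9.07
position: [0.4298, 0.001, 0.0156]
ee_rot: [0.998, 0.061, 0.0, 0.0]
ft_force: [0.6, -0.4, 0.2]
opening: 0.0701
gripper_force: 0.0
clock: 9.82
position: [0.4291, 0.0011, 0.0168]
ee_rot: [0.998, 0.061, 0.001, 0.0]
ft_force: [0.3, -0.2, 5.8]
opening: 0.0526
gripper_force: 29.9
clock: 10.32
position: [0.4306, 0.0009, 0.139]
ee_rot: [0.998, 0.061, 0.004, 0.001]
ft_force: [0.3, -0.3, -0.5]
opening: 0.0529
gripper_force: 29.9
at [0.4306 0.0009 0.139 ] yaw 7.0 open 0.0529 gf 29.9 F [ 0.3 -0.3 -0.5] t 10.3 j6 1.19
shift [ 1.292 -0.129  0.014] turn [ 0.005 -0.013  0.134]
```

```bash
python3 -m inch '[0.3,-0.03,0,0,0,0,0.6,-0.06,0,0,0,0,0.85,-0.09,0,0,0,0,0.85,-0.09,0,0,0,0]'
python3 -m inch '[0.2,-0.02,0,0,0,0.06,0.44,-0.04,0,0,0,0.13,0.44,-0.04,0,0,0,0.13,0.44,-0.04,0,0,0,0.13]'
python3 d.py .687 .058 .014 3
```

```text
clock: 10.82
position: [0.5983, 0.0405, 0.1343]
ee_rot: [0.998, 0.062, 0.001, 0.0]
ft_force: [-1.4, -1.0, -1.7]
opening: 0.0524
gripper_force: 29.9
clock: 11.32
position: [0.6786, 0.0585, 0.134]
ee_rot: [1.0, 0.027, -0.003, -0.0]
ft_force: [-0.1, 0.5, -1.3]
opening: 0.0527
gripper_force: 29.9
at [0.6786 0.0585 0.134 ] yaw 3.1 open 0.0527 gf 29.9 F [-0.1  0.5 -1.3] t 11.3 j6 1.44
shift [0.046 0.005 0.6  ] turn [-0.001  0.012  0.004]
```

```bash
python3 -m inch '[0.04,0.005,0.2,0,0,0,0.04,0.005,0.4,0,0,0,0.04,0.005,0.5,0,0,0,0.04,0.005,0.54,0,0,0,0.04,0.005,0.57,0,0,0,0.04,0.005,0.59,0,0,0,0.04,0.005,0.6,0,0,0,0.04,0.005,0.605,0,0,0]'
python3 -m inch '[0,0,0.005,0,0,0,0,0,0.01,0,0,0,0,0,0.01,0,0,0]'
```

```text
clock: 12.32
position: [0.6899, 0.058, 0.0159]
ee_rot: [1.0, 0.027, 0.001, 0.0]
ft_force: [-0.3, -0.1, -1.1]
opening: 0.0529
gripper_force: 29.9
clock: 12.7
position: [0.6895, 0.058, 0.0133]
ee_rot: [1.0, 0.027, -0.0, -0.0]
ft_force: [-1.0, 0.8, -2.1]
opening: 0.053
gripper_force: 29.9
```

```bash
python3 -m inch '[0,0,0.005,0,0,0,0,0,0.01,0,0,0,0,0,0.01,0,0,0]'
python3 -m inch '[0,0,0,0,0,0,0,0,0,0,0,0,0,0,0,0,0,0,0,0,0,0,0,0]' 60
python3 -m inch '[0,0,-0.1,0,0,0,0,0,-0.3,0,0,0,0,0,-0.6,0,0,0,0,0,-0.6,0,0,0]'
python3 d.py .531 .094 .13 -26.5
```

```text
clock: 13.08
position: [0.6896, 0.0579, 0.0119]
ee_rot: [1.0, 0.027, 0.0, 0.0]
ft_force: [-1.6, -0.0, 2.7]
opening: 0.0527
gripper_force: 29.9
clock: 13.58
position: [0.6896, 0.058, 0.0112]
ee_rot: [1.0, 0.027, -0.0, -0.0]
ft_force: [-0.4, -0.8, -0.4]
opening: 0.0662
gripper_force: 0.0
clock: 14.08
position: [0.6945, 0.0577, 0.1395]
ee_rot: [1.0, 0.027, 0.008, 0.001]
ft_force: [-0.3, -0.6, -1.4]
opening: 0.0663
gripper_force: 0.0
at [0.6945 0.0577 0.1395] yaw 3.1 open 0.0663 gf 0.0 F [-0.3 -0.6 -1.4] t 14.1 j6 1.44
shift [-0.807 -0.226  0.035] turn [-0.004 -0.029  0.987]
```

```bash
python3 -m inch '[-0.25,-0.07,0,0,0,0.3,-0.5,-0.14,0,0,0,0.6,-0.8,-0.226,0,0,0,0.9,-0.8,-0.226,0,0,0,0.987,-0.8,-0.226,0,0,0,0.987]'
python3 d.py .531 .094 .017 -26.5
```

```text
clock: 14.7
position: [0.5273, 0.0946, 0.1321]
ee_rot: [0.973, -0.229, 0.001, -0.0]
ft_force: [0.2, 0.1, 0.4]
opening: 0.0665
gripper_force: 0.0
at [0.5273 0.0946 0.1321] yaw -26.4 open 0.0665 gf 0.0 F [0.2 0.1 0.4] t 14.7 j6 2.0
shift [ 0.017 -0.005  0.575] turn [-0.001 -0.002  0.002]
```

Run:
```python
from h import *
from plant import ctrl
a=ctrl.read_camera("top")["pixels"][60:280,200:520,::-1];b=ctrl.read_camera("side")["pixels"][130:320,180:420,::-1]
o=np.zeros((300,796,3),np.uint8);o[:286,:416]=cv2.resize(a,(416,286));o[:300,417:]=cv2.resize(b,(379,300));cv2.imwrite("pics/c2.png",o)
```

```text
(no output)
```

View pics/c2.png

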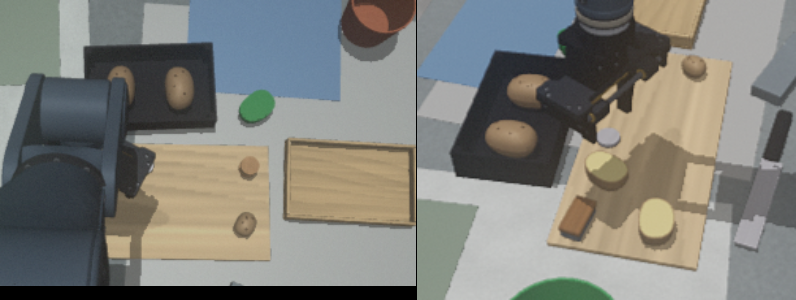

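Both whole potatoes lie side by side in the crate, at about (122,85) and (180,88) in the left half. The gripper is over ha, so I'll grasp it.

```bash
python3 -m inch '[0.01,-0.005,0.2,0,0,0,0.01,-0.005,0.35,0,0,0,0.01,-0.005,0.45,0,0,0,0.01,-0.005,0.52,0,0,0,0.01,-0.005,0.57,0,0,0,0.01,-0.005,0.57,0,0,0]'
python3 -m inch '[0,0,0,0,0,0,0,0,0,0,0,0,0,0,0,0,0,0,0,0,0,0,0,0,0,0,0,0,0,0,0,0,0,0,0,0]' 255
python3 -m inch '[0,0,-0.1,0,0,0,0,0,-0.25,0,0,0,0,0,-0.45,0,0,0,0,0,-0.6,0,0,0,0,0,-0.6,0,0,0]'
python3 d.py .518 -.315 .138 -26.5
```

```text
clock: 15.55
position: [0.5297, 0.0944, 0.017]
ee_rot: [0.973, -0.229, -0.0, 0.0]
ft_force: [-0.3, -0.1, -0.0]
opening: 0.0664
gripper_force: 0.0
clock: 16.3
position: [0.5301, 0.0945, 0.0181]
ee_rot: [0.973, -0.229, 0.001, -0.0]
ft_force: [-0.4, 0.2, 5.6]
opening: 0.0496
gripper_force: 32.8
clock: 16.92
position: [0.5311, 0.0944, 0.1393]
ee_rot: [0.973, -0.229, 0.003, -0.001]
ft_force: [0.7, -0.3, -1.6]
opening: 0.0495
gripper_force: 32.9
at [0.5311 0.0944 0.1393] yaw -26.5 open 0.0495 gf 32.9 F [ 0.7 -0.3 -1.6] t 16.9 j6 2.0
shift [0.855 1.861 0.006] turn [-0.004 -0.009 -0.   ]
```

```bash
python3 -m inch '[0.1,0.25,0,0,0,0,0.25,0.5,0,0,0,0,0.36,0.75,0,0,0,0,0.43,0.93,0,0,0,0,0.43,0.93,0,0,0,0]'
python3 -m inch '[0.1,0.25,0,0,0,0,0.25,0.5,0,0,0,0,0.36,0.75,0,0,0,0,0.43,0.93,0,0,0,0,0.43,0.93,0,0,0,0]'
python3 d.py .518 -.315 .014 -26.5
```

```text
clock: 17.55
position: [0.5228, -0.1129, 0.1357]
ee_rot: [0.973, -0.232, -0.001, -0.0]
ft_force: [1.1, 0.8, -0.7]
opening: 0.0493
gripper_force: 32.9
clock: 18.18
position: [0.5172, -0.3169, 0.1359]
ee_rot: [0.973, -0.231, -0.0, -0.0]
ft_force: [-0.7, 0.3, -0.7]
opening: 0.0497
gripper_force: 32.9
at [ 0.5172 -0.3169  0.1359] yaw -26.7 open 0.0497 gf 32.9 F [-0.7  0.3 -0.7] t 18.2 j6 1.3
shift [-0.   -0.01  0.61] turn [-0.     0.001 -0.006]
```

```bash
python3 -m inch '[0,-0.01,0.2,0,0,0,0,-0.01,0.4,0,0,0,0,-0.01,0.5,0,0,0,0,-0.01,0.54,0,0,0,0,-0.01,0.57,0,0,0,0,-0.01,0.59,0,0,0,0,-0.01,0.6,0,0,0,0,-0.01,0.602,0,0,0]'
python3 -m inch '[0,0,0.005,0,0,0,0,0,0.01,0,0,0,0,0,0.01,0,0,0]'
```

```text
clock: 19.18
position: [0.5186, -0.3136, 0.0174]
ee_rot: [0.973, -0.229, 0.0, 0.0]
ft_force: [0.2, 0.0, 0.1]
opening: 0.0496
gripper_force: 32.9
clock: 19.55
position: [0.5183, -0.3135, 0.015]
ee_rot: [0.973, -0.229, -0.0, -0.0]
ft_force: [1.3, -1.0, -0.9]
opening: 0.0496
gripper_force: 32.9
```

```bash
python3 -m inch '[0,0,0.005,0,0,0,0,0,0.01,0,0,0,0,0,0.01,0,0,0]'
python3 -m inch '[0,0,0,0,0,0,0,0,0,0,0,0,0,0,0,0,0,0,0,0,0,0,0,0]' 60
python3 -m inch '[0,0,-0.1,0,0,0,0,0,-0.3,0,0,0,0,0,-0.6,0,0,0,0,0,-0.6,0,0,0]'
python3 d.py .4405 .172 .13 98.5
```

```text
clock: 19.92
position: [0.5184, -0.3135, 0.0141]
ee_rot: [0.973, -0.229, 0.0, 0.0]
ft_force: [-2.4, 1.1, 6.5]
opening: 0.0499
gripper_force: 32.8
clock: 20.42
position: [0.5184, -0.3134, 0.0127]
ee_rot: [0.973, -0.229, -0.0, -0.0]
ft_force: [0.1, 0.5, 0.5]
opening: 0.0661
gripper_force: 0.0
clock: 20.92
position: [0.5217, -0.3162, 0.1396]
ee_rot: [0.973, -0.229, 0.006, 0.003]
ft_force: [-0.7, 0.4, 0.0]
opening: 0.0666
gripper_force: 0.0
at [ 0.5217 -0.3162  0.1396] yaw -26.5 open 0.0666 gf 0.0 F [-0.7  0.4  0. ] t 20.9 j6 1.31
shift [-1.453 -2.003  0.022] turn [ 0.03  -0.007 -4.167]
```

```bash
python3 -m inch '[-0.15,-0.25,0,0,0,-0.3,-0.3,-0.5,0,0,0,-0.6,-0.55,-0.75,0,0,0,-0.9,-0.7,-0.98,0,0,0,-1,-0.7,-0.98,0,0,0,-1]'
python3 d.py .4405 .172 .13 98.5
```

```text
clock: 21.55
position: [0.4775, -0.0709, 0.1329]
ee_rot: [0.999, 0.033, -0.002, -0.001]
ft_force: [-0.2, -0.1, -0.9]
opening: 0.0665
gripper_force: 0.0
at [ 0.4775 -0.0709  0.1329] yaw 3.8 open 0.0665 gf 0.0 F [-0.2 -0.1 -0.9] t 21.6 j6 1.12
shift [-0.104 -1.224  0.018] turn [-1.000e-02  2.000e-03 -3.156e+00]
```

```bash
python3 -m inch '[-0.03,-0.3,0,0,0,-0.3,-0.06,-0.6,0,0,0,-0.6,-0.1,-0.95,0,0,0,-0.9,-0.1,-0.95,0,0,0,-1,-0.1,-0.95,0,0,0,-1]'
python3 -m inch '[0,0,0,0,0,-0.33,0,0,0,0,0,-0.67,0,0,0,0,0,-1,0,0,0,0,0,-1]'
python3 -m inch '[0,0,0,0,0,-0.33,0,0,0,0,0,-0.67,0,0,0,0,0,-1,0,0,0,0,0,-1]'
python3 d.py .4405 .172 .13 98.5
```

```text
clock: 22.18
position: [0.4498, 0.1126, 0.1331]
ee_rot: [0.958, 0.288, 0.0, 0.0]
ft_force: [-0.2, -0.4, -0.1]
opening: 0.0665
gripper_force: 0.0
clock: 22.68
position: [0.4502, 0.1109, 0.133]
ee_rot: [0.852, 0.524, 0.0, 0.0]
ft_force: [-0.5, -0.9, -0.0]
opening: 0.0665
gripper_force: 0.0
clock: 23.18
position: [0.4497, 0.1118, 0.133]
ee_rot: [0.688, 0.726, 0.0, 0.0]
ft_force: [-0.2, -0.5, 0.8]
opening: 0.0668
gripper_force: 0.0
at [0.4497 0.1118 0.133 ] yaw 93.1 open 0.0668 gf 0.0 F [-0.2 -0.5  0.8] t 23.2 j6 -0.05
shift [ 0.303 -0.029  0.015] turn [ 0.001  0.    -0.18 ]
```

```bash
python3 -m inch '[0.15,-0.015,0,0,0,-0.1,0.303,-0.029,0.1,0,0,-0.18,0.303,-0.029,0.1,0,0,-0.18]'
python3 d.py .4405 .172 .017 98.5
```

```text
clock: 23.55
position: [0.4385, 0.1736, 0.112]
ee_rot: [0.651, 0.759, -0.001, -0.001]
ft_force: [-0.0, 0.3, 0.3]
opening: 0.0666
gripper_force: 0.0
at [0.4385 0.1736 0.112 ] yaw 98.7 open 0.0666 gf 0.0 F [-0.   0.3  0.3] t 23.6 j6 -0.01
shift [-0.009  0.01   0.475] turn [-0.005 -0.     0.008]
```

```bash
python3 -m inch '[-0.009,0.005,0.15,0,0,0,-0.009,0.005,0.3,0,0,0,-0.009,0.005,0.4,0,0,0,-0.009,0.005,0.47,0,0,0,-0.009,0.005,0.47,0,0,0]'
python3 -m inch '[0,0,0,0,0,0,0,0,0,0,0,0,0,0,0,0,0,0,0,0,0,0,0,0,0,0,0,0,0,0,0,0,0,0,0,0]' 255
python3 -m inch '[0,0,-0.1,0,0,0,0,0,-0.25,0,0,0,0,0,-0.45,0,0,0,0,0,-0.6,0,0,0,0,0,-0.6,0,0,0]'
python3 d.py .5165 -.425 .138 98.5
```

```text
clock: 24.18
position: [0.4408, 0.1707, 0.0185]
ee_rot: [0.651, 0.759, -0.001, -0.0]
ft_force: [0.1, 0.0, -0.5]
opening: 0.0666
gripper_force: 0.0
clock: 24.92
position: [0.4414, 0.1715, 0.0196]
ee_rot: [0.65, 0.76, 0.001, 0.001]
ft_force: [-0.3, -0.5, 6.1]
opening: 0.0497
gripper_force: 30.0
clock: 25.55
position: [0.4421, 0.1717, 0.1407]
ee_rot: [0.65, 0.76, 0.002, 0.002]
ft_force: [-0.4, 0.3, -0.6]
opening: 0.0494
gripper_force: 30.0
at [0.4421 0.1717 0.1407] yaw 98.9 open 0.0494 gf 30.0 F [-0.4  0.3 -0.6] t 25.6 j6 -0.02
shift [-3.005 -0.094  0.013] turn [0.009 0.    0.014]
```

```bash
python3 -m inch '[-0.25,0,0,0,0,0,-0.5,0,0,0,0,0,-0.75,-0.03,0,0,0,0,-0.97,-0.03,0,0,0,0,-0.97,-0.03,0,0,0,0]'
python3 -m inch '[-0.25,0,0,0,0,0,-0.5,0,0,0,0,0,-0.75,-0.03,0,0,0,0,-0.97,-0.03,0,0,0,0,-0.97,-0.03,0,0,0,0]'
python3 -m inch '[-0.25,0,0,0,0,0,-0.5,0,0,0,0,0,-0.75,-0.03,0,0,0,0,-0.97,-0.03,0,0,0,0,-0.97,-0.03,0,0,0,0]'
python3 d.py .5165 -.425 .017 98.5
```

```text
clock: 26.18
position: [0.4652, -0.0238, 0.1377]
ee_rot: [0.652, 0.758, -0.0, -0.0]
ft_force: [-0.5, 0.1, -1.0]
opening: 0.0493
gripper_force: 30.0
clock: 26.8
position: [0.4896, -0.2159, 0.1378]
ee_rot: [0.651, 0.759, -0.0, 0.0]
ft_force: [-0.4, 0.3, -1.3]
opening: 0.0494
gripper_force: 30.0
clock: 27.42
position: [0.5134, -0.4076, 0.1375]
ee_rot: [0.651, 0.759, 0.0, -0.0]
ft_force: [0.5, -0.8, -1.2]
opening: 0.0497
gripper_force: 30.0
at [ 0.5134 -0.4076  0.1375] yaw 98.8 open 0.0497 gf 30.0 F [ 0.5 -0.8 -1.2] t 27.4 j6 -0.99
shift [-0.088  0.002  0.602] turn [-0.   -0.    0.01]
```

Before descending, a quick look to verify the first half's pose and the clearance.

Run:
```python
from h import *
from plant import ctrl
a=ctrl.read_camera("top")["pixels"][130:270,380:540,::-1];b=ctrl.read_camera("side")["pixels"][60:200,260:420,::-1]
cv2.imwrite("pics/c3.png",np.hstack([cv2.resize(x,(400,350)) for x in(a,b)]))
```

```text
(no output)
```

View pics/c3.png

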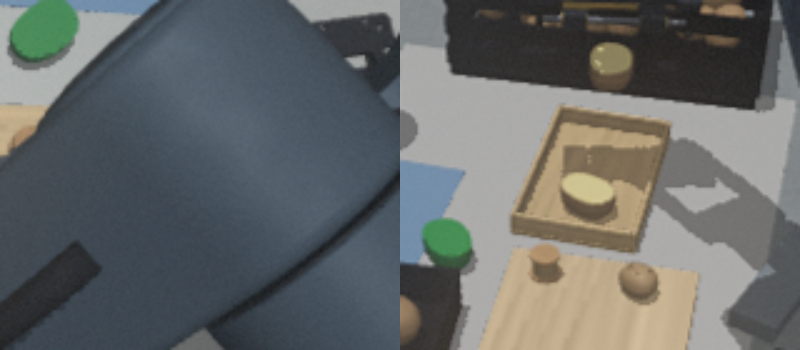

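ha lies cut face up in the near part of the tray at (587,190) in the right half, and hb is held level at (610,65). Lower it.

```bash
python3 -m inch '[-0.088,0,0.15,0,0,0,-0.088,0,0.35,0,0,0,-0.088,0,0.48,0,0,0,-0.088,0,0.53,0,0,0,-0.088,0,0.56,0,0,0,-0.088,0,0.58,0,0,0,-0.088,0,0.59,0,0,0,-0.088,0,0.595,0,0,0]'
python3 -m inch '[0,0,0.005,0,0,0,0,0,0.01,0,0,0,0,0,0.01,0,0,0]'
```

```text
clock: 28.52
position: [0.516, -0.4241, 0.0206]
ee_rot: [0.65, 0.76, -0.0, 0.001]
ft_force: [-0.6, -0.7, -1.1]
opening: 0.0494
gripper_force: 30.0
clock: 28.9
position: [0.5157, -0.4238, 0.0179]
ee_rot: [0.65, 0.76, 0.0, -0.0]
ft_force: [-1.1, -0.4, -0.6]
opening: 0.0494
gripper_force: 30.0
```

```bash
python3 -m inch '[0,0,0.005,0,0,0,0,0,0.01,0,0,0,0,0,0.013,0,0,0,0,0,0.013,0,0,0]'
```

```text
clock: 29.4
position: [0.5157, -0.4238, 0.0158]
ee_rot: [0.65, 0.76, -0.0, 0.0]
ft_force: [-1.5, 0.8, 2.8]
opening: 0.0491
gripper_force: 30.0
```

```bash
python3 -m inch '[0,0,0,0,0,0,0,0,0,0,0,0,0,0,0,0,0,0,0,0,0,0,0,0]' 60
python3 -m inch '[0,0,-0.1,0,0,0,0,0,-0.3,0,0,0,0,0,-0.6,0,0,0,0,0,-0.6,0,0,0]'
python3 d.py .436 -.173 .13 150
```

```text
clock: 29.9
position: [0.5158, -0.4238, 0.0152]
ee_rot: [0.65, 0.76, 0.0, -0.0]
ft_force: [0.2, 0.2, -0.3]
opening: 0.0663
gripper_force: 0.0
clock: 30.4
position: [0.5189, -0.4272, 0.143]
ee_rot: [0.65, 0.76, -0.001, 0.007]
ft_force: [0.2, -0.1, -0.5]
opening: 0.0663
gripper_force: 0.0
at [ 0.5189 -0.4272  0.143 ] yaw 98.9 open 0.0663 gf 0.0 F [ 0.2 -0.1 -0.5] t 30.4 j6 -1.01
shift [ 1.321 -0.213  0.047] turn [ 0.003  0.028 -1.703]
```

```bash
python3 -m inch '[0.25,-0.05,0,0,0,-0.3,0.5,-0.1,0,0,0,-0.6,0.75,-0.15,0,0,0,-0.9,0.97,-0.2,0,0,0,-1,0.97,-0.2,0,0,0,-1]'
python3 d.py .436 -.173 .1 150
```

```text
clock: 31.02
position: [0.4435, -0.234, 0.1353]
ee_rot: [0.43, 0.903, 0.001, -0.003]
ft_force: [-0.2, 0.2, 0.2]
opening: 0.0668
gripper_force: 0.0
at [ 0.4435 -0.234   0.1353] yaw 129.0 open 0.0668 gf 0.0 F [-0.2  0.2  0.2] t 31.0 j6 -1.39
shift [0.259 0.163 0.178] turn [ 0.    -0.011 -0.699]
```

```bash
python3 -m inch '[0.13,0.08,0.05,0,0,-0.3,0.26,0.16,0.1,0,0,-0.6,0.26,0.16,0.15,0,0,-0.7,0.26,0.16,0.15,0,0,-0.7]'
python3 d.py .436 -.173 .011 150
```

```text
clock: 31.52
position: [0.4389, -0.1782, 0.1051]
ee_rot: [0.26, 0.966, -0.0, 0.0]
ft_force: [0.5, -0.1, -0.3]
opening: 0.0665
gripper_force: 0.0
at [ 0.4389 -0.1782  0.1051] yaw 149.8 open 0.0665 gf 0.0 F [ 0.5 -0.1 -0.3] t 31.5 j6 -1.67
shift [0.026 0.015 0.47 ] turn [-0.     0.    -0.005]
```

Run:
```python
from h import *
from plant import ctrl
a=ctrl.read_camera("top")["pixels"][60:280,200:540,::-1];b=ctrl.read_camera("side")["pixels"][60:200,260:420,::-1]
cv2.imwrite("pics/c4.png",np.hstack([cv2.resize(x,(400,350)) for x in(a,b)]))
```

```text
(no output)
```

View pics/c4.png

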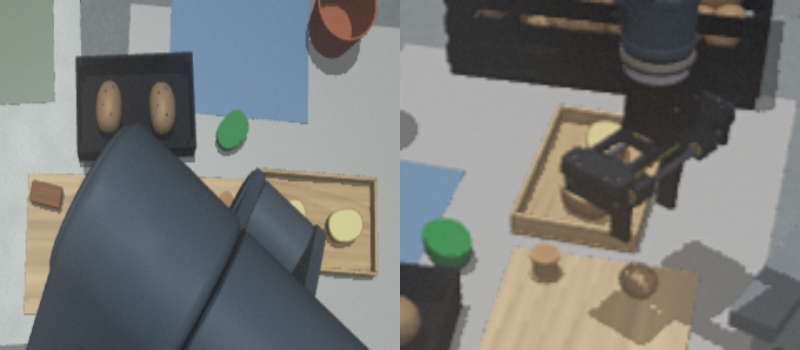

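Both halves are in the tray with their faces up, at (296,210) and (345,226) in the left half. The small potato at (638,280) in the right half is undisturbed. Grasp it.

```bash
python3 -m inch '[0.026,0.015,0.15,0,0,0,0.026,0.015,0.3,0,0,0,0.026,0.015,0.4,0,0,0,0.026,0.015,0.465,0,0,0,0.026,0.015,0.465,0,0,0]'
python3 -m inch '[0,0,0,0,0,0,0,0,0,0,0,0,0,0,0,0,0,0,0,0,0,0,0,0,0,0,0,0,0,0,0,0,0,0,0,0,0,0,0,0,0,0]' 255
python3 -m inch '[0,0,-0.1,0,0,0,0,0,-0.25,0,0,0,0,0,-0.45,0,0,0,0,0,-0.65,0,0,0,0,0,-0.65,0,0,0]'
python3 d.py .5195 .378 .14 150
```

```text
clock: 32.25
position: [0.4355, -0.1729, 0.0119]
ee_rot: [0.26, 0.966, 0.0, -0.0]
ft_force: [-0.2, 0.5, -0.1]
opening: 0.0667
gripper_force: 0.0
clock: 33.12
position: [0.4356, -0.1727, 0.0127]
ee_rot: [0.26, 0.966, -0.0, 0.0]
ft_force: [-0.5, -0.1, 5.0]
opening: 0.0357
gripper_force: 30.0
clock: 33.75
position: [0.4371, -0.1735, 0.1446]
ee_rot: [0.26, 0.966, -0.001, 0.003]
ft_force: [0.4, -1.1, -0.7]
opening: 0.0354
gripper_force: 30.0
at [ 0.4371 -0.1735  0.1446] yaw 149.9 open 0.0354 gf 30.0 F [ 0.4 -1.1 -0.7] t 33.8 j6 -1.66
shift [1.026 2.592 0.016] turn [-0.001  0.012 -0.003]
```

```bash
python3 -m inch '[0.1,0.25,0,0,0,0,0.2,0.5,0,0,0,0,0.3,0.75,0,0,0,0,0.34,0.86,0,0,0,0,0.34,0.86,0,0,0,0]'
python3 -m inch '[0.1,0.25,0,0,0,0,0.2,0.5,0,0,0,0,0.3,0.75,0,0,0,0,0.34,0.86,0,0,0,0,0.34,0.86,0,0,0,0]'
python3 -m inch '[0.1,0.25,0,0,0,0,0.2,0.5,0,0,0,0,0.3,0.75,0,0,0,0,0.34,0.86,0,0,0,0,0.34,0.86,0,0,0,0]'
python3 d.py .5195 .378 .011 150
```

```text
clock: 34.38
position: [0.4619, 0.0121, 0.1411]
ee_rot: [0.258, 0.966, -0.0, -0.001]
ft_force: [-1.0, -0.1, -0.9]
opening: 0.0351
gripper_force: 30.0
clock: 35.0
position: [0.4904, 0.1935, 0.1414]
ee_rot: [0.259, 0.966, -0.0, -0.0]
ft_force: [0.1, 0.2, -0.2]
opening: 0.0354
gripper_force: 30.0
clock: 35.62
position: [0.5183, 0.3755, 0.1413]
ee_rot: [0.259, 0.966, -0.001, -0.0]
ft_force: [-0.7, -0.3, 0.3]
opening: 0.0353
gripper_force: 30.0
at [0.5183 0.3755 0.1413] yaw 149.9 open 0.0353 gf 30.0 F [-0.7 -0.3  0.3] t 35.6 j6 -0.59
shift [0.001 0.015 0.652] turn [-0.002 -0.    -0.003]
```

```bash
python3 -m inch '[0,0.01,0.15,0,0,0,0,0.01,0.35,0,0,0,0,0.01,0.5,0,0,0,0,0.01,0.56,0,0,0,0,0.01,0.6,0,0,0,0,0.01,0.62,0,0,0,0,0.01,0.635,0,0,0,0,0.01,0.645,0,0,0]'
python3 -m inch '[0,0,0.005,0,0,0,0,0,0.01,0,0,0,0,0,0.01,0,0,0]'
```

```text
clock: 36.62
position: [0.5192, 0.3782, 0.014]
ee_rot: [0.26, 0.966, 0.0, 0.0]
ft_force: [-0.3, 0.4, -1.0]
opening: 0.0349
gripper_force: 30.0
clock: 37.0
position: [0.5188, 0.378, 0.0114]
ee_rot: [0.26, 0.966, -0.0, -0.0]
ft_force: [-0.3, 0.1, -0.7]
opening: 0.0349
gripper_force: 30.0
```

```bash
python3 -m inch '[0,0,0.005,0,0,0,0,0,0.01,0,0,0,0,0,0.015,0,0,0,0,0,0.015,0,0,0]'
```

```text
clock: 37.5
position: [0.5188, 0.3779, 0.0082]
ee_rot: [0.26, 0.966, -0.0, -0.0]
ft_force: [-0.2, -0.9, -0.1]
opening: 0.0355
gripper_force: 30.0
```

```bash
python3 -m inch '[0,0,0.003,0,0,0,0,0,0.005,0,0,0,0,0,0.005,0,0,0]'
```

```text
clock: 37.88
position: [0.5189, 0.378, 0.0078]
ee_rot: [0.26, 0.966, 0.0, 0.0]
ft_force: [-1.7, 0.2, 3.9]
opening: 0.0353
gripper_force: 30.0
```

```bash
python3 -m inch '[0,0,0,0,0,0,0,0,0,0,0,0,0,0,0,0,0,0,0,0,0,0,0,0]' 60
python3 -m inch '[0,0,-0.1,0,0,0,0,0,-0.3,0,0,0,0,0,-0.6,0,0,0,0,0,-0.9,0,0,0,0,0,-0.9,0,0,0]'
python3 -m inch '[0.2,-0.2,0,0,0,0,0.4,-0.4,0,0,0,0,0.6,-0.6,0,0,0,0,0.6,-0.6,0,0,0,0,0.6,-0.6,0,0,0,0]'
python3 d.py
python3 - <<'E'
from h import *
from plant import ctrl
a=ctrl.read_camera("top")["pixels"][::,:,::-1];b=ctrl.read_camera("side")["pixels"][:,:,::-1]
cv2.imwrite("pics/c5.png",np.hstack([cv2.resize(x,(400,350)) for x in(a[60:280,100:540],b[80:400,170:420])]))
E
```

```text
clock: 38.38
position: [0.5188, 0.3779, 0.0072]
ee_rot: [0.26, 0.966, -0.0, -0.0]
ft_force: [-0.4, 0.2, -0.0]
opening: 0.0637
gripper_force: 0.0
clock: 39.0
position: [0.5226, 0.3799, 0.1953]
ee_rot: [0.26, 0.966, 0.005, 0.006]
ft_force: [0.3, -0.6, -0.3]
opening: 0.067
gripper_force: 0.0
clock: 39.62
position: [0.3553, 0.3347, 0.1878]
ee_rot: [0.26, 0.966, 0.001, 0.001]
ft_force: [2.0, -0.1, 0.2]
opening: 0.0663
gripper_force: 0.0
at [0.3553 0.3347 0.1878] yaw 149.9 open 0.0663 gf 0.0 F [ 2.  -0.1  0.2] t 39.6 j6 -0.52
```

View pics/c5.png

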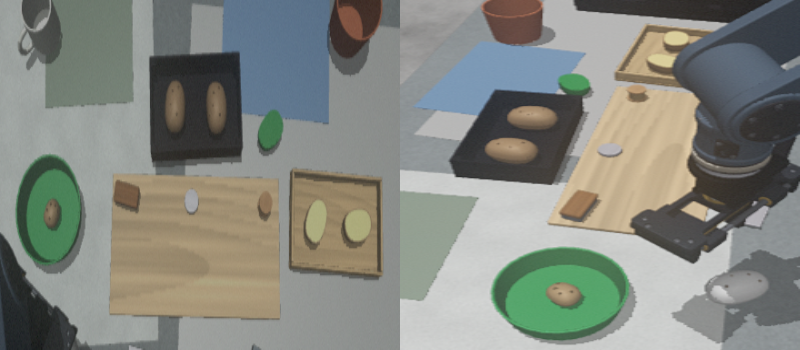

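Everything is in place: the two wholes in the crate, the two halves face up in the tray, and the small potato in the tub. The decoys are untouched and the arm is clear. Handing in.

```bash
python3 -c "
from plant import ctrl
print(ctrl.hand_in())"
```

```text
the job is handed in; nothing more can be done
None
```

The job is handed in at about 40 s of robot time: both large potatoes are in the crate, both halves are cut face up in the tray, and the small potato is in the tub, all set down gently side by side.

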